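Lift the looped insert out of the centrifuge block

ROBOT

A 7-joint arm with a two-finger parallel gripper is mounted at the origin on the work surface. World frame = base frame: x ahead of the robot, y to its left, z up, the work surface at z = 0. Lengths are in m, angles in rad, forces in N, time in s.
With the tool pointing down it reaches from about 0.35 to 0.9 m from the base axis. Payload 8.1 kg.
Tool frame: the origin (TCP) lies midway between the tips of the shut fingers; the grasp point (between the pads) lies 19 mm behind it; z points along the fingers, y is the line along which they close (so a half turn about z gives the same grasp; the last joint's range is limited). The gripper opens to 92 mm and grips with 3 to 60 N. Pads are 19 mm wide; open, the fingers measure 130 mm over their backs; the gripper's body (75 mm by 190 mm) begins 47 mm behind the grasp point.
Start: joints at [1.027, 0.434, 0.025, 1.573, -0.012, 1.134, -0.075], TCP at [0.267, -0.565, 0.227] pointing down, gripper open.
Joint ranges: [-2.62, 2.62], [-0.44, 2.09], [-1.27, 1.32], [0.08, 2.57], [-1.32, 4.46], [0.12, 2], [-2.74, 2.74]. Speed limits (rad/s): [2.22, 2.22, 3.01, 3.01, 3.14, 3.14, 3.14].

INTERFACE

Orientations are given as a 3x3 rotation matrix whose columns are the frame's x, y, z axes.
In Python, from cell import arm gives the robot as it stands.
- The arm moves only by the tool apply_moves, never from a script. Its argument "moves" is text: rows parted by semicolons, each of 7 numbers parted by spaces: the opening, from 0 (shut) to 1 (fully open), then the shift along the tool's x, y, z in m, then the turn, a rotation vector about the tool's x, y, z in rad. A call has exactly 10 rows; each row is the pose to reach, as a shift and turn from the pose commanded when the call began, along the tool's axes at that moment; what a row does not reach only later rows make up. A row lasts 1/10 s, in which the tool goes at most 50 mm and 8.59 degrees, less where a joint would pass 70% of its speed; a pose out of reach is approached as far as the arm can. A call with a gripper value outside its range is refused whole. The fingers move at their own pace and stop on an object; "grip_force" is the grip in N (left out, the last holds). Time passes only in rows, so rows that repeat a pose let the fingers close, or fill a call up. It gives the time, the measured TCP pose, the force, the opening and the grip force at its end, in the units of the state.
- arm.get_state(): the state, without advancing time (a new reading comes with each control period).
- arm.grab_frame(name): name is "side" or "top"; returns the picture (420x560x3 uint8, blue, green, red); there is no depth.
- arm.camera_params(name): a dict with "mtx" (3x3 intrinsics, pixels), "cam_to_world" (4x4, takes a point from camera to world coordinates). Camera axes: x right, y down, z forward; pixel columns grow to the right and rows downward; lengths in m; the calibration is good to about 2 mm. A picture is of the moment at which its call begins. camera_params takes no time and is no camera call.
- arm.hand_in(): hands the job in; it is judged then, once.
The state is a dict: "t": time; "joint_pos": joint angles; "qd": joint speeds; "joint_torque": joint torques, N m; "ee_pos": TCP position; "tool_rot": TCP orientation; "contact_force": force on the tool from outside, world axes, zero at the start; "torque": the same for the moment, N m; "finger_gap": finger opening in m; "gripper_force": force on a finger pad.
Only numpy, scipy, OpenCV 4.12 (cv2) and the standard library are available. Lean on these libraries where they do the work, as an engineer would, in place of code of your own. Each camera call takes 0.05 s, during which the arm holds its last target. There are 200 camera calls.

TASK

Take the lifting hook from its stand, catch with it the wire loop of the looped insert that sits deep in one of the wells of the metal block, and draw the insert out. Set the insert down upright in the steel tray, unhook it, and put the lifting hook back in its stand, upright as it was. Do not touch the insert with the fingers.

Things in the scene. Friction and masses are not known exactly. Their poses are not given: they have to be found in the camera images.
- lifter_grip (a point): Lifting hook: centre of its upright black handle (x 40, y 24, z 71 mm); grip across y. Below it a round guard 86 mm wide, underside 45 mm below this point, rests on the stand. An 8 mm shank runs down the axis; the hook's 8 mm foot (centre line 129 mm below this point) runs 18 mm to +x, where a 6 mm tip rises to 12 mm above it. Open gap: 4 to 15 mm from the axis. A rib on the guard points to +x.
- insert: Looped insert, 0.16 kg: black plastic disc 82 mm wide, 24 mm thick, upright; origin: centre of its underside, z up. A fixed loop of 5 mm steel wire stands on it in its y-z plane (x = 0): opening 39 mm wide, from 24 mm to 61 mm above the origin (46 mm at the shoulders); outer top at 66 mm. The hook enters along x, from either side. The two inserts without a loop are not wanted.
- block: Fixed aluminium block, 114 (x) by 318 (y) by 110 mm tall; origin: centre of its underside. Three round wells, 90 mm wide, 100 mm deep (floor 10 mm above the bench), at y = -102, 0 and 102 mm. Each holds a loose insert; the looped one stands in any of them, within 4 mm of its middle.
- tray: Open steel tray, fixed: 170 (x) by 160 (y) mm, 25 mm tall, walls and floor 4 to 5 mm thick. Origin: centre of its underside, z up.
- stand: The lifting hook's stand, fixed: level steel plate 120 x 120 x 6 mm on four legs, top 105 mm above the bench, with a round hole 64 mm wide in the middle, free below. Origin: on the bench under the hole's centre. Hook and shank hang through the hole, the guard lies on the plate, any way round.
Not all that is in view belongs to the job. What is shaped like the part that bears lifter_grip but blue is not meant. Leave any red look-alike of the stand alone.

How it is judged:
By the outcome, as a careful person would: the job done as asked, in the order asked, and still so for the second after the job is handed in, with the robot touching nothing.
It also fails if it takes over 62 s, if anything falls off the work surface, if the arm or the gripper's body presses on something with over 40 N, if the wrist force passes 120 N, or if a joint passes its speed limit or range.

## Working session

There is one attempt and no reset: what is moved stays moved. The work goes in short steps, Python scripts to look and compute and a tool call to move; the robot and the scene stay as the last step left them, time stands still between calls to the robot, and variables do not carry over. Pictures are saved under pics/ and viewed, at most 10 in all, crops included, and the job is handed in when it is done.

Besides the shell and the picture viewer there is one more tool, called after ">>>" as name(argument=value, ...) on one line, values as JSON. apply_moves: Moves the arm, as the interface text tells. Its arguments: {"type":"object","properties":{"moves":{"type":"string"},"grip_force":{"type":"number"}},"required":["moves"]}

```bash
mkdir -p pics
cat > h.py <<'E'
import numpy as np, cv2
from cell import arm
def ray(n,u,v):
    p=arm.camera_params(n);K=np.array(p["mtx"]);T=np.array(p["cam_to_world"])
    d=T[:3,:3]@np.linalg.inv(K)@[u,v,1];return T[:3,3],d
def onz(n,u,v,z):
    o,d=ray(n,u,v);return o+d*(z-o[2])/d[2]
def proj(n,P):
    p=arm.camera_params(n);K=np.array(p["mtx"]);T=np.linalg.inv(np.array(p["cam_to_world"]))
    q=K@(T[:3,:3]@np.asarray(P)+T[:3,3]);return q[:2]/q[2]
E
python3 - <<'E'
from h import *
a=arm.grab_frame("top");b=arm.grab_frame("side")
cv2.imwrite("pics/top0.png",a);cv2.imwrite("pics/side0.png",b)
for n in("top","side"):
    p=arm.camera_params(n);print(n,np.round(p["mtx"],1).tolist(),np.round(p["cam_to_world"],3).tolist())
s=arm.get_state();print(s["t"],np.round(s["tool_rot"],3).tolist(),s["finger_gap"])
E
```

```text
top [[533.2, 0.0, 286.4], [0.0, 533.2, 200.8], [0.0, 0.0, 1.0]] [[-0.029, -0.991, 0.131, 0.236], [-1.0, 0.029, 0.001, -0.113], [-0.004, -0.131, -0.991, 1.741], [0.0, 0.0, 0.0, 1.0]]
side [[454.3, 0.0, 280.8], [0.0, 454.3, 206.4], [0.0, 0.0, 1.0]] [[-0.839, -0.335, 0.428, -0.114], [-0.544, 0.497, -0.676, 0.814], [0.014, -0.8, -0.599, 0.927], [0.0, 0.0, 0.0, 1.0]]
0.1 [[0.904, 0.427, -0.001], [0.427, -0.904, 0.001], [-0.0, -0.001, -1.0]] 0.0919139763173822
```

View pics/top0.png

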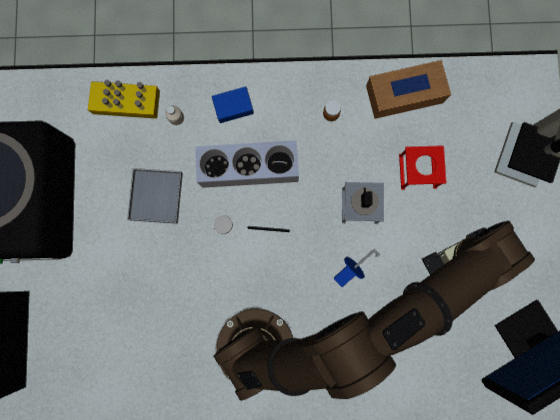

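View pics/side0.png

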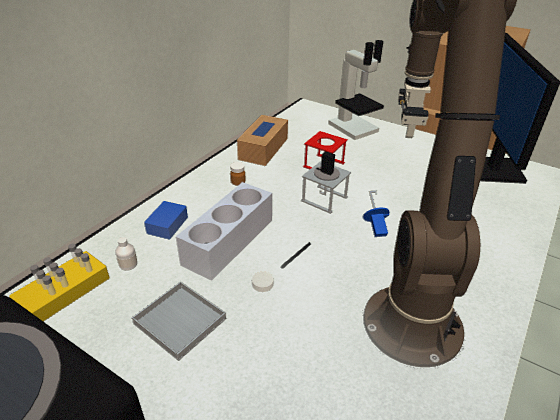

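Top view: the black-handled hook on the grey stand is at (364,200). Its look-alikes are the blue hook lying at (350,271) and the red stand at (423,166). The wells are at (214,163), (247,161) and (280,159); the right one seems to hold the loop. The tray is at (155,195). I'll check these choices in one close crop.

Run:
```python
from h import *
a=cv2.imread("pics/top0.png");b=cv2.imread("pics/side0.png")
r=lambda i,x,y,w,h,W,H:cv2.resize(i[y:y+h,x:x+w],(W,H),interpolation=cv2.INTER_CUBIC)
c=np.vstack([r(a,190,135,120,60,600,300),np.hstack([r(a,334,170,60,60,300,300),r(b,295,140,60,60,300,300)])])
cv2.imwrite("pics/crop1.png",c)
# block corners / tray corners by mask
hsv=cv2.cvtColor(a,cv2.COLOR_BGR2HSV)
def rect(x,y,w,h,z,lab,lo):
    g=np.zeros(a.shape[:2],np.uint8);sub=hsv[y:y+h,x:x+w]
    m=(sub[...,2]<lo).astype(np.uint8)
    cs,_=cv2.findContours(m,cv2.RETR_EXTERNAL,cv2.CHAIN_APPROX_NONE,offset=(x,y));k=max(cs,key=cv2.contourArea)
    P=np.array([onz("top",*q[0],z)[:2] for q in k],np.float32)
    print(lab,cv2.minAreaRect(k),cv2.minAreaRect(P))
for t in(190,200): rect(115,155,80,80,.025,"tray",t);rect(330,170,68,62,.105,"stand",t);rect(185,130,125,65,.11,"block",t)
for (u,v) in((214,163),(247,161),(280,159)): print(onz("top",u,v,.11))
```

```text
tray ((154.5, 194.5), (79.0, 79.0), 90.0) ((0.49814823269844055, 0.3178226947784424), (0.26604709029197693, 0.25996750593185425), 88.33944702148438)
stand ((363.5, 200.49998474121094), (60.99999237060547, 66.99998474121094), 90.0) ((0.4475715756416321, -0.3514426648616791), (0.2106124311685562, 0.19044837355613708), 88.30796813964844)
block ((247.0, 162.0), (64.0, 124.0), 90.0) ((0.5786279439926147, 0.008268564939498901), (0.38980212807655334, 0.2033211588859558), 88.2878646850586)
tray ((154.5, 194.5), (79.0, 79.0), 90.0) ((0.49814823269844055, 0.3178226947784424), (0.26604709029197693, 0.25996750593185425), 88.33944702148438)
stand ((363.5, 200.49998474121094), (60.99999237060547, 66.99998474121094), 90.0) ((0.4475715756416321, -0.3514426648616791), (0.2106124311685562, 0.19044837355613708), 88.30796813964844)
block ((247.0, 162.0), (64.0, 124.0), 90.0) ((0.5786279439926147, 0.008268564939498901), (0.38980212807655334, 0.2033211588859558), 88.2878646850586)
[0.57770069 0.10999326 0.11      ]
[0.58100508 0.00700994 0.11      ]
[ 0.58431091 -0.09601835  0.11      ]
```

View pics/crop1.png

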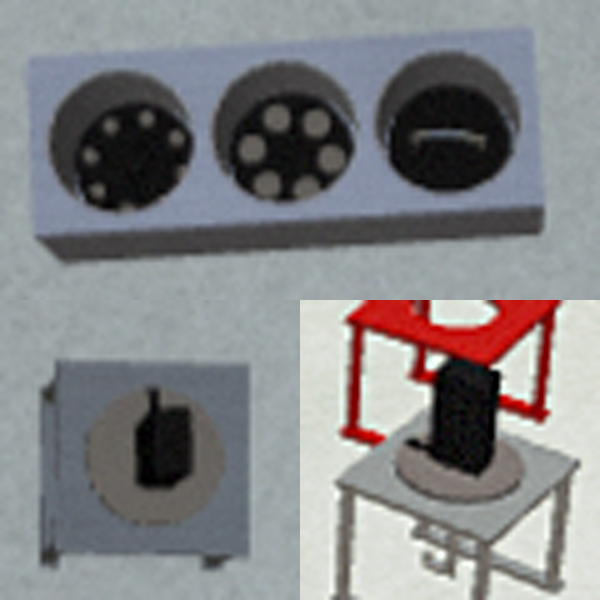

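The crop confirms the choice: the loop stands in the right-hand well, its bar at top-view pixels (273,162) to (287,162). The wanted hook is on the grey stand with its rib pointing up in the image, about +x. The other two inserts have no loop. Next come the finer measurements.

Run:
```python
from h import *
a=cv2.imread("pics/top0.png");b=cv2.imread("pics/side0.png")
def C(x,y,ox,oy): return ox+(x+.5)/5-.5, oy+(y+.5)/5-.5
B=[onz("top",*C(x,y,190,135),.11)[:2] for x,y in((27,58),(532,28),(545,208),(34,237))]
B=np.array(B);print("block",B.round(3).tolist(),B.mean(0));e=B[0]-B[1]+B[3]-B[2];print("yaw",np.arctan2(-e[0],e[1]))
sub=a[135:195,190:310].astype(int);
m=np.zeros(a.shape[:2],np.uint8);m[156:170,269:291]=(a[156:170,269:291].max(2)>90)
n,l,st,ce=cv2.connectedComponentsWithStats(m)
for i in range(1,n):
    if st[i,4]>3:
        ys,xs=np.where(l==i);P=np.array([onz("top",x,y,.0735)[:2] for x,y in zip(xs,ys)])
        vx,vy,_,_=cv2.fitLine(P.astype(np.float32),cv2.DIST_L2,0,.01,.01).ravel()
        print("loop",st[i],ce[i],P.mean(0),P.min(0),P.max(0),"x-axis yaw",np.arctan(-vx/vy))
# guard: warm pixels
g=a[170:230,334:394].astype(int);w=((g[...,2]-g[...,0])>3)&(g.max(2)>60)
d=(g.max(2)<50);w=w.astype(np.uint8)
cs,_=cv2.findContours(w,cv2.RETR_EXTERNAL,cv2.CHAIN_APPROX_NONE,offset=(334,170));k=max(cs,key=cv2.contourArea)
k=cv2.convexHull(k);E=cv2.fitEllipse(k);print("guard px",E,len(k));
for z in(.105,.111):print(onz("top",*E[0],z))
ax=onz("top",*E[0],.109);ri=onz("top",*C(153,392,334,170),.113);print("rib yaw",np.arctan2(*(ri-ax)[[1,0]]))
ys,xs=np.where(d);print("dark",xs.min()+334,xs.max()+334,ys.min()+170,ys.max()+170)
for P in([*ax[:2],.1855],[ax[0]+.02,ax[1]+.012,.1855],[ax[0]-.02,ax[1]-.012,.1855],[ax[0]-.02,ax[1]+.012,.115]):print(proj("top",P))
S=[onz("top",*C(x,y,334,170),.105)[:2] for x,y in((57,60),(249,64),(249,256),(57,256))];
S=[onz("top",*C(x,y-300,334,170),.105)[:2] for x,y in((57,361),(248,364),(247,556),(57,552))];print("stand",np.mean(S,0))
T=[onz("top",u,v,.025)[:2] for u,v in((133,168),(183,171),(179,224),(129,221))];print("tray",np.mean(T,0))
```

```text
block [[0.633, 0.169], [0.643, -0.148], [0.528, -0.152], [0.519, 0.165]] [0.58083395 0.00853886]
yaw 0.029511574980384
loop [276 161   7   1   7] [279. 161.] [ 0.58569928 -0.09227202] [ 0.58541621 -0.10182911] [ 0.58598236 -0.08271465] x-axis yaw -0.02962287
guard px ((364.4208068847656, 201.06797790527344), (26.132871627807617, 26.93281364440918), 104.57787322998047) 24
[ 0.44504666 -0.35341612  0.105     ]
[ 0.44428096 -0.35253526  0.111     ]
rib yaw 3.085186661628357
dark 361 371 188 207
[368.07618406 197.67051282]
[363.6765833  191.07223033]
[372.49058523 204.29099217]
[361.0998863  207.38243684]
stand [ 0.44479718 -0.35224286]
tray [0.49228566 0.31161112]
```

>>> apply_moves(moves="1 0.25 -0.116 0 0 0 0.441;1 0.25 -0.116 0 0 0 0.441;1 0.25 -0.116 0 0 0 0.441;1 0.25 -0.116 0 0 0 0.441;1 0.25 -0.116 0 0 0 0.441;1 0.25 -0.116 0 0 0 0.441;1 0.25 -0.116 0 0 0 0.441;1 0.25 -0.116 0 0 0 0.441;1 0.25 -0.116 0 0 0 0.441;1 0.25 -0.116 0 0 0 0.441")

```text
t: 1.1
ee_pos: [0.4421, -0.355, 0.2266]
tool_rot: [[1.0, -0.003, -0.001], [-0.003, -1.0, -0.0], [-0.001, 0.0, -1.0]]
contact_force: [-0.5, -0.2, 1.1]
finger_gap: 0.0918
gripper_force: 0.0
```

Run:
```python
from h import *
b=arm.grab_frame("side");s=arm.get_state();print(s["t"],s["ee_pos"],np.round(s["tool_rot"],3).tolist())
cv2.imwrite("pics/s1.png",cv2.resize(b[90:230,240:420],(720,560),interpolation=cv2.INTER_CUBIC))
```

```text
1.15 [ 0.44227059 -0.35489688  0.22664681] [[1.0, -0.003, -0.0], [-0.003, -1.0, -0.0], [-0.0, 0.0, -1.0]]
```

View pics/s1.png

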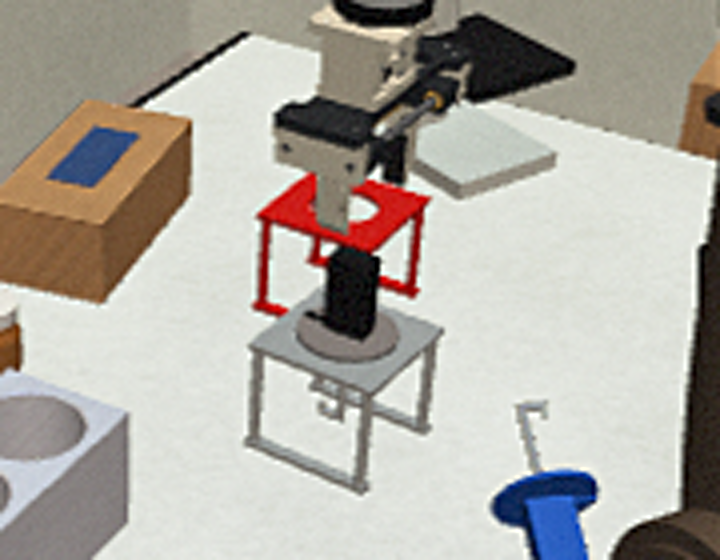

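The gripper is straight above the black handle at about (352,290) in the crop, with the near finger to its left. The red stand is clear behind. Going down now.

>>> apply_moves(moves="1 0.002 -0.002 0.03 0 0 0;1 0.002 -0.002 0.06 0 0 0;1 0.002 -0.002 0.08 0 0 0;1 0.002 -0.002 0.096 0 0 0;1 0.002 -0.002 0.096 0 0 0;0 0.002 -0.002 0.096 0 0 0;0 0.002 -0.002 0.096 0 0 0;0 0.002 -0.002 0.096 0 0 0;0 0.002 -0.002 0.096 0 0 0;0 0.002 -0.002 0.096 0 0 0", grip_force=50)

```text
t: 2.15
ee_pos: [0.4455, -0.3518, 0.1312]
tool_rot: [[1.0, -0.0, 0.001], [-0.0, -1.0, -0.0], [0.001, 0.0, -1.0]]
contact_force: [-0.4, -0.0, -0.8]
finger_gap: 0.0566
gripper_force: 0.0
```

>>> apply_moves(moves="0 0 0 0 0 0 0;0 0 0 0 0 0 0;0 0 0 0 0 0 0;0 0 0 -0.02 0 0 0;0 0 0 -0.05 0 0 0;0 0 0 -0.09 0 0 0;0 0 0 -0.13 0 0 0;0 0 0 -0.17 0 0 0;0 0 0 -0.17 0 0 0;0 0 0 -0.17 0 0 0")

```text
t: 3.15
ee_pos: [0.4454, -0.3519, 0.3012]
tool_rot: [[1.0, -0.0, 0.001], [-0.0, -1.0, -0.001], [0.001, 0.001, -1.0]]
contact_force: [0.6, -0.1, -2.2]
finger_gap: 0.0235
gripper_force: 50.0
```

>>> apply_moves(moves="0 0.11 -0.262 0 0 0 0;0 0.11 -0.262 0 0 0 0;0 0.11 -0.262 0 0 0 0;0 0.11 -0.262 0 0 0 0;0 0.11 -0.262 0 0 0 0;0 0.11 -0.262 0 0 0 0;0 0.11 -0.262 0 0 0 0;0 0.11 -0.262 0 0 0 0;0 0.11 -0.262 0 0 0 0;0 0.11 -0.262 0 0 0 0")

```text
t: 4.15
ee_pos: [0.5547, -0.0915, 0.3002]
tool_rot: [[1.0, -0.003, -0.001], [-0.003, -1.0, -0.001], [-0.001, 0.001, -1.0]]
contact_force: [-0.5, 0.7, -1.3]
finger_gap: 0.0237
gripper_force: 50.0
```

Run:
```python
from h import *
b=arm.grab_frame("side");a=arm.grab_frame("top");s=arm.get_state();print(s["t"],s["ee_pos"],np.round(s["tool_rot"],3).tolist())
cv2.imwrite("pics/s2full.png",b);cv2.imwrite("pics/t2full.png",a)
e=s["ee_pos"]
for P in((0,0,.019-.045),(.018,0,.019-.129)):print(proj("side",np.add(e,P)),proj("top",np.add(e,P)))
cv2.imwrite("pics/s2.png",np.hstack([cv2.resize(b[120:240,200:290],(450,600),interpolation=cv2.INTER_CUBIC),cv2.resize(a[100:200,240:300],(350,600),interpolation=cv2.INTER_CUBIC)]))
```

```text
4.25 [ 0.55494251 -0.09104437  0.30055282] [[1.0, -0.002, -0.0], [-0.002, -1.0, -0.0], [-0.0, 0.0, -1.0]]
[253.20746947 152.86936352] [277.55485881 157.06166214]
[248.9095502  175.80188539] [277.9847108  157.13285844]
```

View pics/s2.png

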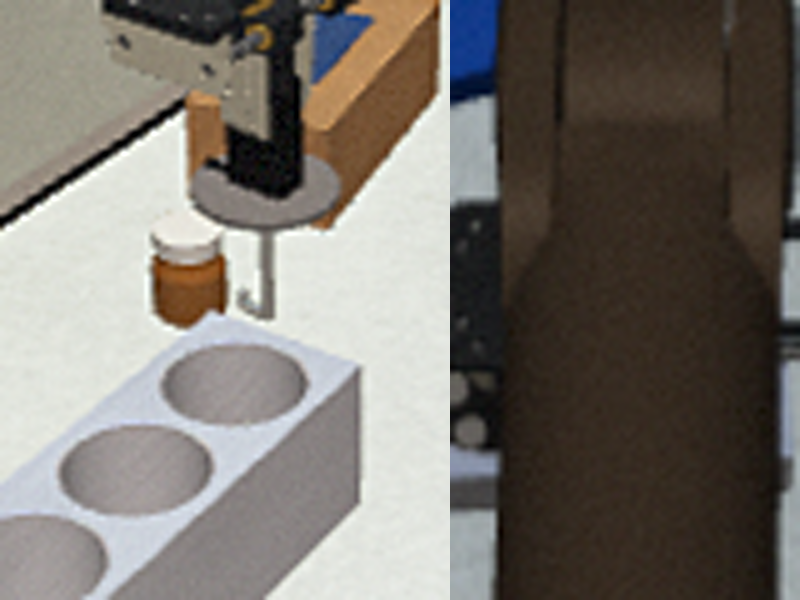

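The side crop shows the hook hanging upright, with the guard at about (253,158) px and the shank's lower end at about (253,183). That is roughly 5 px lower than predicted, so it sits lower in the fingers. The top view is hidden by the arm. Next I measure the height.

Run:
```python
from h import *
e=np.array([.5540,-.0912,.3005])
zs=np.arange(.12,.34,.0005)
def zat(P,u,v):
    q=np.array([proj("side",[P[0],P[1],z]) for z in zs]);i=np.argmin(abs(q[:,1]-v));return zs[i],q[i]-[u,v]
c=lambda x,y:(200+(x+.5)/5-.5,120+(y+.5)/5-.5)
print("shank bottom(-4mm foot)",zat(e,*c(265,318)))
print("tip top",zat(e+[.018,0,0],*c(243,291)), "tip base",zat(e+[.018,0,0],*c(245,308)))
print("guard under: left/right extent centre",zat(e,*c(266,191)))
b=cv2.imread("pics/s2full.png");print(b[160:190,246:258].max(2))
```

```text
shank bottom(-4mm foot) (np.float64(0.17100000000000004), array([1.67726459, 0.05514345]))
tip top (np.float64(0.18350000000000005), array([1.06343431, 0.06816949])) tip base (np.float64(0.17150000000000004), array([0.77438468, 0.0299806 ]))
guard under: left/right extent centre (np.float64(0.2585000000000001), array([0.83337184, 0.03006362]))
[[129 133 136 131 130 136 144 144 147 121 142 144]
 [134 133 136 135 133 130 136 132 143 138 138 135]
 [131 134 136 137 133 136 133 135 134 131 134 135]
 [131 135 135 134 134 139 134 135 134 138 134 128]
 [ 84  97 110 117 132 133 130 133 136 128 116 106]
 [135 112  94  95  89  80  84  79  87  85  93 101]
 [249 253 229 222 194 149 109 107 122 167 213 246]
 [233 233 234 238 247 225 146 121 151 243 243 240]
 [234 233 232 234 239 220 136 113 149 233 237 234]
 [236 231 230 230 239 216 134 111 146 232 235 232]
 [234 232 229 229 236 208 131 112 150 230 234 230]
 [239 231 230 234 238 210 133 113 154 231 233 230]
 [234 235 234 233 237 206 131 113 154 234 234 234]
 [238 232 232 229 234 210 132 114 156 234 236 232]
 [235 234 232 229 233 244 152 113 157 232 236 231]
 [234 235 232 229 234 245 151 110 150 231 232 230]
 [232 239 232 237 240 247 155 109 117 230 236 231]
 [234 239 206 227 235 244 154 115 125 231 237 233]
 [232 193 160 158 226 247 151 110 124 234 239 235]
 [242 184 120 146 231 252 153 113 122 231 237 233]
 [240 168 133 154 176 222 143 118 122 225 235 230]
 [241 201 150 154 156 177 124 118 121 232 233 231]
 [241 239 218 147 122 141 117 116 122 226 235 228]
 [225 234 237 245 221 142 118 120 134 227 233 228]
 [213 217 216 224 233 236 243 215 234 237 232 230]
 [217 217 212 214 217 220 227 234 233 233 232 232]
 [216 216 213 211 215 214 217 214 221 228 230 232]
 [218 219 218 219 218 220 216 212 212 214 214 222]
 [204 194 204 212 199 214 219 214 218 217 215 216]
 [152 155 159 155 150 147 156 156 184 212 212 216]]
```

>>> apply_moves(moves="0 0 0 0.02 0 0 0.06;0 0 0 0.045 0 0 0.06;0 0 0 0.07 0 0 0.06;0 0 0 0.09 0 0 0.06;0 0 0 0.105 0 0 0.06;0 0 0 0.115 0 0 0.06;0 0 0 0.122 0 0 0.06;0 0 0 0.127 0 0 0.06;0 0 0 0.127 0 0 0.06;0 0 0 0.127 0 0 0.06")

```text
t: 5.25
ee_pos: [0.5557, -0.0898, 0.1743]
tool_rot: [[0.998, -0.06, 0.001], [-0.06, -0.998, -0.0], [0.001, 0.0, -1.0]]
contact_force: [0.2, -0.1, -0.5]
finger_gap: 0.0237
gripper_force: 50.0
```

>>> apply_moves(moves="0 0.004 0.001 0 0 0 0;0 0.008 0.002 0 0 0 0;0 0.012 0.002 0 0 0 0;0 0.016 0.002 0 0 0 0;0 0.019 0.002 0 0 0 0;0 0.019 0.002 0 0 0 0;0 0.019 0.002 -0.006 0 0 0;0 0.019 0.002 -0.012 0 0 0;0 0.019 0.002 -0.018 0 0 0;0 0.019 0.002 -0.024 0 0 0")

```text
t: 6.25
ee_pos: [0.5742, -0.0929, 0.1985]
tool_rot: [[0.998, -0.06, 0.0], [-0.06, -0.998, -0.0], [0.0, 0.0, -1.0]]
contact_force: [-0.8, 0.9, -3.3]
finger_gap: 0.0235
gripper_force: 50.0
```

>>> apply_moves(moves="0 0 0 -0.01 0 0 0;0 0 0 -0.02 0 0 0;0 0 0 -0.03 0 0 0;0 0 0 -0.04 0 0 0;0 0 0 -0.05 0 0 0;0 0 0 -0.06 0 0 0;0 0 0 -0.07 0 0 0;0 0 0 -0.08 0 0 0;0 0 0 -0.085 0 0 0;0 0 0 -0.085 0 0 0")

```text
t: 7.25
ee_pos: [0.5746, -0.0929, 0.2836]
tool_rot: [[0.998, -0.06, 0.001], [-0.06, -0.998, -0.0], [0.001, 0.0, -1.0]]
contact_force: [0.5, -0.3, -3.0]
finger_gap: 0.0236
gripper_force: 50.0
```

Run:
```python
from h import *
b=arm.grab_frame("side");s=arm.get_state();print(s["t"],s["ee_pos"],s["contact_force"])
cv2.imwrite("pics/s3.png",cv2.resize(b[100:260,170:330],(600,600),interpolation=cv2.INTER_CUBIC))
```

```text
7.3 [ 0.57429982 -0.09291555  0.2829145 ] [-0.00981364  0.21711562 -3.39768988]
```

View pics/s3.png

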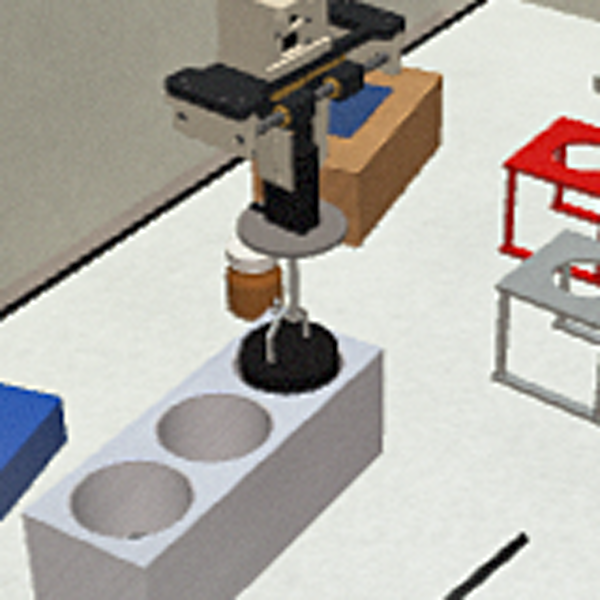

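The side crop shows the loop caught on the hook at (290,320), with the disc level and just rising out of the well. I raise it further and carry it to the tray at a gentle pace.

>>> apply_moves(moves="0 0 0 -0.01 0 0 0;0 0 0 -0.02 0 0 0;0 0 0 -0.03 0 0 0;0 0 0 -0.04 0 0 0;0 0 0 -0.05 0 0 0;0 0 0 -0.055 0 0 0;0 -0.001 -0.004 -0.055 0 0 0;0 -0.003 -0.012 -0.055 0 0 0;0 -0.007 -0.024 -0.055 0 0 0;0 -0.012 -0.04 -0.055 0 0 0")

```text
t: 8.3
ee_pos: [0.564, -0.0513, 0.3371]
tool_rot: [[0.998, -0.061, -0.001], [-0.061, -0.998, 0.0], [-0.001, 0.0, -1.0]]
contact_force: [0.8, -0.6, -4.0]
finger_gap: 0.0237
gripper_force: 50.0
```

>>> apply_moves(moves="0 -0.006 -0.02 0 0 0 0;0 -0.012 -0.04 0 0 0 0;0 -0.018 -0.06 0 0 0 0;0 -0.024 -0.08 0 0 0 0;0 -0.03 -0.10 0 0 0 0;0 -0.036 -0.12 0 0 0 0;0 -0.042 -0.14 0 0 0 0;0 -0.048 -0.16 0 0 0 0;0 -0.054 -0.18 0 0 0 0;0 -0.06 -0.20 0 0 0 0")

```text
t: 9.3
ee_pos: [0.5155, 0.1529, 0.3374]
tool_rot: [[0.998, -0.059, -0.001], [-0.059, -0.998, 0.0], [-0.001, 0.0, -1.0]]
contact_force: [0.6, 0.3, -3.7]
finger_gap: 0.0241
gripper_force: 50.0
```

>>> apply_moves(moves="0 -0.006 -0.02 0 0 0 0;0 -0.012 -0.04 0 0 0 0;0 -0.018 -0.06 0 0 0 0;0 -0.024 -0.08 0 0 0 0;0 -0.03 -0.10 0 0 0 0;0 -0.036 -0.12 0 0 0 0;0 -0.041 -0.137 0 0 0 0;0 -0.044 -0.149 0 0 0 0;0 -0.046 -0.156 0 0 0 0;0 -0.046 -0.159 0 0 0 0")

```text
t: 10.3
ee_pos: [0.4799, 0.3132, 0.3375]
tool_rot: [[0.998, -0.059, -0.0], [-0.059, -0.998, -0.0], [-0.0, 0.0, -1.0]]
contact_force: [-1.1, -0.6, -3.6]
finger_gap: 0.0235
gripper_force: 50.0
```

Run:
```python
from h import *
b=arm.grab_frame("side");a=arm.grab_frame("top");s=arm.get_state();print(s["t"],s["ee_pos"],s["contact_force"])
e=s["ee_pos"]
for z in(.005,):print(proj("side",[e[0]+.0095,e[1],z]))
cv2.imwrite("pics/s4.png",cv2.resize(b[180:380,100:260],(480,600),interpolation=cv2.INTER_CUBIC))
g=cv2.cvtColor(cv2.imread("pics/side0.png"),cv2.COLOR_BGR2GRAY)
T=[onz("side",u,v,.025)[:2] for u,v in((134,319),(181,284),(225,315),(180,353))];print(np.round(T,3),np.mean(T,0))
```

```text
10.4 [0.48055944 0.31232814 0.33757687] [ 0.92689539 -1.08942571 -4.19716532]
[183.30633396 319.3098017 ]
[[0.579 0.39 ]
 [0.564 0.238]
 [0.4   0.256]
 [0.416 0.4  ]] [0.48963709 0.32084777]
```

View pics/s4.png

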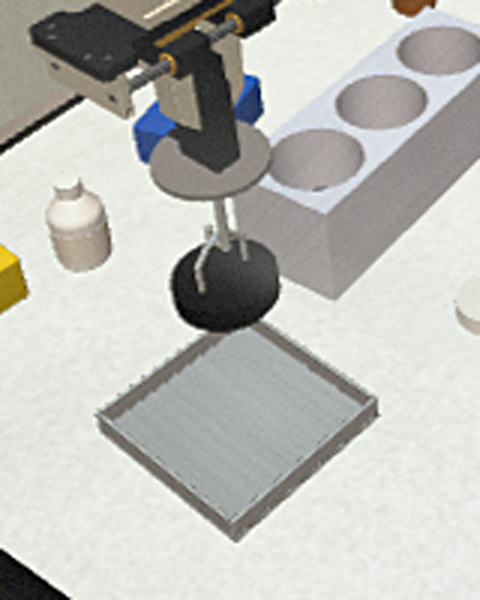

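The insert hangs level above the tray, its disc at about (225,290) in the crop and the tray centre near (238,415). It lines up, so I lower it.

>>> apply_moves(moves="0 0 -0.002 0.01 0 0 0;0 0 -0.004 0.03 0 0 0;0 0 -0.004 0.05 0 0 0;0 0 -0.004 0.07 0 0 0;0 0 -0.004 0.09 0 0 0;0 0 -0.004 0.105 0 0 0;0 0 -0.004 0.118 0 0 0;0 0 -0.004 0.128 0 0 0;0 0 -0.004 0.134 0 0 0;0 0 -0.004 0.138 0 0 0")

```text
t: 11.4
ee_pos: [0.4808, 0.3164, 0.1994]
tool_rot: [[0.998, -0.06, -0.0], [-0.06, -0.998, -0.0], [0.0, 0.0, -1.0]]
contact_force: [0.4, -0.2, -3.3]
finger_gap: 0.024
gripper_force: 50.0
```

>>> apply_moves(moves="0 0 0 0.003 0 0 0;0 0 0 0.006 0 0 0;0 0 0 0.009 0 0 0;0 0 0 0.012 0 0 0;0 0 0 0.015 0 0 0;0 0 0 0.018 0 0 0;0 0 0 0.021 0 0 0;0 0 0 0.025 0 0 0;0 0 0 0.028 0 0 0;0 0 0 0.028 0 0 0")

```text
t: 12.4
ee_pos: [0.4804, 0.3163, 0.1712]
tool_rot: [[0.998, -0.06, -0.001], [-0.06, -0.998, -0.001], [-0.001, 0.001, -1.0]]
contact_force: [-0.3, 0.0, -2.6]
finger_gap: 0.0238
gripper_force: 50.0
```

Run:
```python
from h import *
b=arm.grab_frame("side");s=arm.get_state();print(s["t"],s["ee_pos"],s["contact_force"])
cv2.imwrite("pics/s5.png",cv2.resize(b[230:360,120:240],(554,600),interpolation=cv2.INTER_CUBIC))
```

```text
12.45 [0.48056795 0.31636163 0.17142861] [ 0.22751192  1.59972474 -0.37620848]
```

View pics/s5.png

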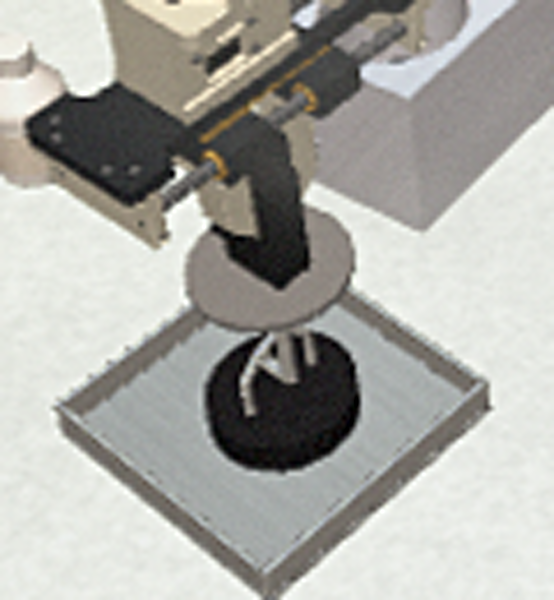

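The insert stands flat in the tray, disc at (282,400) in the crop, and the hook is slack in the loop. I back the hook out along its own −x, then lift.

>>> apply_moves(moves="0 -0.004 0 0 0 0 0;0 -0.008 0 0 0 0 0;0 -0.012 0 0 0 0 0;0 -0.016 0 0 0 0 0;0 -0.02 0 0 0 0 0;0 -0.024 0 0 0 0 0;0 -0.027 0 0 0 0 0;0 -0.028 0 0 0 0 0;0 -0.028 0 0 0 0 0;0 -0.028 0 0 0 0 0")

```text
t: 13.45
ee_pos: [0.4529, 0.3181, 0.1717]
tool_rot: [[0.998, -0.06, 0.0], [-0.06, -0.998, -0.0], [0.0, 0.0, -1.0]]
contact_force: [-0.0, 0.6, -2.2]
finger_gap: 0.024
gripper_force: 50.0
```

>>> apply_moves(moves="0 0 0 -0.004 0 0 0;0 0 0 -0.01 0 0 0;0 0 0 -0.016 0 0 0;0 0 0 -0.022 0 0 0;0 0 0 -0.03 0 0 0;0 0 0 -0.04 0 0 0;0 0 0 -0.055 0 0 0;0 0 0 -0.08 0 0 0;0 0 0 -0.12 0 0 0;0 0 0 -0.15 0 0 0")

```text
t: 14.45
ee_pos: [0.4528, 0.3184, 0.3245]
tool_rot: [[0.998, -0.06, 0.001], [-0.06, -0.998, 0.001], [0.001, -0.001, -1.0]]
contact_force: [1.2, -0.0, -1.1]
finger_gap: 0.0236
gripper_force: 50.0
```

Run:
```python
from h import *
b=arm.grab_frame("side");s=arm.get_state();print(s["t"],s["ee_pos"],s["contact_force"])
cv2.imwrite("pics/s6.png",cv2.resize(b[180:360,110:260],(500,600),interpolation=cv2.INTER_CUBIC))
```

```text
14.5 [0.45412418 0.31976974 0.32945631] [1.68608965 0.95444978 3.02362434]
```

View pics/s6.png

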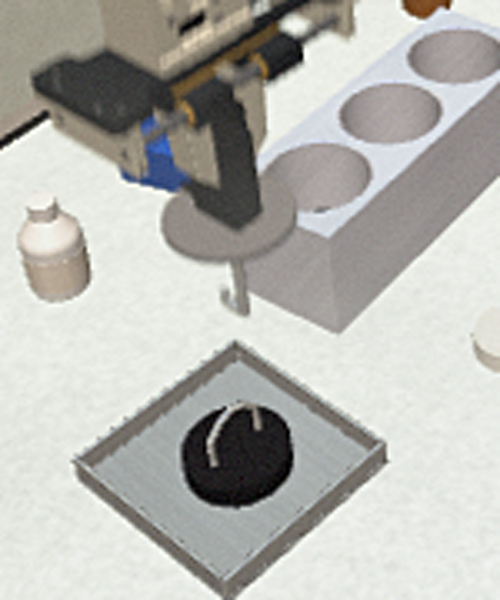

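The insert stands upright and free in the tray at (238,455) in the crop, and the hook is clear above it. I carry the hook back to the grey stand.

>>> apply_moves(moves="0 0.001 0.01 0 0 0 -0.01;0 0.002 0.03 0 0 0 -0.02;0 0.003 0.055 0 0 0 -0.03;0 0.005 0.085 0 0 0 -0.04;0 0.006 0.115 0 0 0 -0.05;0 0.007 0.145 0 0 0 -0.06;0 0.009 0.175 0 0 0 -0.06;0 0.01 0.205 0 0 0 -0.06;0 0.011 0.235 0 0 0 -0.06;0 0.013 0.265 0 0 0 -0.06")

```text
t: 15.5
ee_pos: [0.4485, 0.0508, 0.3208]
tool_rot: [[1.0, -0.0, -0.002], [-0.0, -1.0, -0.001], [-0.002, 0.001, -1.0]]
contact_force: [0.5, 0.1, -1.1]
finger_gap: 0.0235
gripper_force: 50.0
```

>>> apply_moves(moves="0 0 0.03 0 0 0 0;0 0 0.06 0 0 0 0;0 0 0.09 0 0 0 0;0 0 0.12 0 0 0 0;0 0 0.15 0 0 0 0;0 0 0.18 0 0 0 0;0 0 0.21 0 0 0 0;0 0 0.235 0 0 0 0;0 0 0.255 0 0 0 0;0 0 0.265 0 0 0 0")

```text
t: 16.5
ee_pos: [0.4481, -0.2143, 0.3207]
tool_rot: [[1.0, -0.003, -0.002], [-0.003, -1.0, 0.0], [-0.002, -0.0, -1.0]]
contact_force: [0.3, -0.4, -0.9]
finger_gap: 0.0237
gripper_force: 50.0
```

>>> apply_moves(moves="0 -0.001 0.03 0 0 0 0;0 -0.002 0.06 0 0 0 0;0 -0.003 0.09 0 0 0 0;0 -0.003 0.115 0 0 0 0;0 -0.003 0.13 0 0 0 0;0 -0.003 0.137 0 0 0 0;0 -0.003 0.137 0 0 0 0;0 -0.003 0.137 0 0 0 0;0 -0.003 0.137 0.02 0 0 0;0 -0.003 0.137 0.04 0 0 0")

```text
t: 17.5
ee_pos: [0.4475, -0.3478, 0.2819]
tool_rot: [[1.0, 0.002, 0.002], [0.002, -1.0, -0.0], [0.002, 0.0, -1.0]]
contact_force: [0.3, -0.2, -1.4]
finger_gap: 0.024
gripper_force: 50.0
```

>>> apply_moves(moves="0 0 0 0.02 0 0 0;0 0 0 0.04 0 0 0;0 0 0 0.06 0 0 0;0 0 0 0.08 0 0 0;0 0 0 0.095 0 0 0;0 0 0 0.105 0 0 0;0 0 0 0.112 0 0 0;0 0 0 0.118 0 0 0;0 0 0 0.122 0 0 0;0 0 0 0.125 0 0 0")

```text
t: 18.5
ee_pos: [0.4468, -0.3492, 0.1568]
tool_rot: [[1.0, -0.0, 0.0], [-0.0, -1.0, -0.0], [0.0, 0.0, -1.0]]
contact_force: [0.2, 0.4, -1.1]
finger_gap: 0.0238
gripper_force: 50.0
```

>>> apply_moves(moves="0 -0.001 0.001 0.001 0 0 0;0 -0.001 0.002 0.002 0 0 0;0 -0.001 0.002 0.003 0 0 0;0 -0.001 0.002 0.004 0 0 0;0 -0.001 0.002 0.005 0 0 0;0 -0.001 0.002 0.006 0 0 0;0 -0.001 0.002 0.007 0 0 0;0 -0.001 0.002 0.008 0 0 0;0 -0.001 0.002 0.008 0 0 0;0 -0.001 0.002 0.008 0 0 0")

```text
t: 19.5
ee_pos: [0.4459, -0.3511, 0.15]
tool_rot: [[1.0, -0.0, 0.001], [-0.0, -1.0, -0.0], [0.001, 0.0, -1.0]]
contact_force: [-2.8, 3.1, 12.0]
finger_gap: 0.0239
gripper_force: 50.0
```

>>> apply_moves(moves="0 0 0 -0.0005 0 0 0;0.4 0 0 -0.0005 0 0 0;0.7 0 0 -0.0005 0 0 0;1 0 0 -0.0005 0 0 0;1 0 0 -0.0005 0 0 0;1 0 0 -0.0005 0 0 0;1 0 0 -0.0005 0 0 0;1 0 0 -0.0005 0 0 0;1 0 0 -0.0005 0 0 0;1 0 0 -0.0005 0 0 0")

```text
t: 20.5
ee_pos: [0.4457, -0.3511, 0.1492]
tool_rot: [[1.0, -0.0, 0.0], [-0.0, -1.0, -0.0], [0.0, 0.0, -1.0]]
contact_force: [0.3, -0.0, 0.2]
finger_gap: 0.0896
gripper_force: 0.0
```

>>> apply_moves(moves="1 0 0 -0.01 0 0 0;1 0 0 -0.03 0 0 0;1 0 0 -0.06 0 0 0;1 0 0 -0.09 0 0 0;1 0 0 -0.12 0 0 0;1 0 0 -0.15 0 0 0;1 -0.04 0 -0.17 0 0 0;1 -0.08 0 -0.17 0 0 0;1 -0.1 0 -0.17 0 0 0;1 -0.1 0 -0.17 0 0 0")

```text
t: 21.5
ee_pos: [0.3426, -0.3518, 0.3207]
tool_rot: [[1.0, -0.004, 0.001], [-0.004, -1.0, -0.001], [0.001, 0.001, -1.0]]
contact_force: [-0.6, -0.6, -0.1]
finger_gap: 0.0917
gripper_force: 0.0
```

Run:
```python
from h import *
b=arm.grab_frame("side");a=arm.grab_frame("top");s=arm.get_state();print(s["t"],s["ee_pos"],s["finger_gap"],s["contact_force"])
r=lambda i,x,y,w,h:cv2.resize(i[y:y+h,x:x+w],(390,390),interpolation=cv2.INTER_CUBIC)
cv2.imwrite("pics/fin.png",np.hstack([r(b,280,120,90,90),r(a,110,150,90,90)]))
```

```text
21.6 [ 0.34580063 -0.3511033   0.32013221] 0.09163548102070493 [0.77618571 0.44655761 0.05081836]
```

View pics/fin.png

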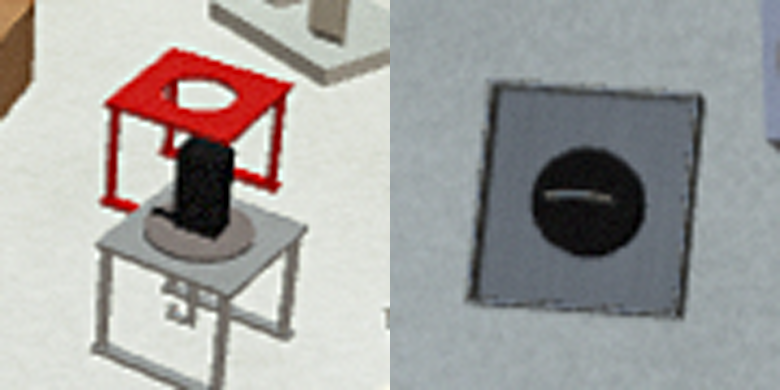

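The hook sits upright on the grey stand, handle at (205,185) in the crop with the guard flat on the plate. The insert stands upright mid-tray at (588,202). Nothing is touching the robot, so I hand in.

```bash
python3 -c "
from cell import arm
print(arm.hand_in())"
```

```text
the job is handed in; nothing more can be done
None
```

The looped insert is out of its well and standing upright, unhooked, in the steel tray; the lifting hook is back upright in its stand, and the job was handed in at about 21.6 s.

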